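# Open the printer's control box by its touch latch

## Robot

A 6-joint arm with a two-finger parallel gripper is mounted at the origin on the work surface. World frame = base frame: x ahead of the robot, y to its left, z up, the work surface at z = 0. Lengths are in m, angles in rad, forces in N, time in s.
With the tool pointing down it reaches from about 0.375 to 0.975 m from the base axis. Payload 3.8 kg.
Tool frame: the origin (TCP) lies at the very end of the fingers, on their centre line; the grasp point (between the pads) lies bot.grasp_offset behind it (bot.grasp_offset is the distance from the TCP to the grasp point, in m); y points along the fingers, x is the direction in which the jaws open and shut, and the axes are right-handed (so a half turn about y gives the same grasp; the last joint's range is limited). The gripper opens to 85 mm and grips with 20 to 120 N. Pads are 22 mm wide; open, the fingers measure 114 mm over their backs; the gripper's body (76 mm by 85 mm) begins 54 mm behind the grasp point. The pads swing forward as they close: fully open they stand 13 mm farther back than shut.
Start: joints at [1.233, 0.264, 1.604, -0, 1.274, -0.037], TCP at [0.2, 0.645, 0.231] pointing down, gripper open.
Joint ranges: [-2.63, 2.63], [-0.94, 2.18], [0.31, 2.57], [-1.31, 4.45], [0, 2.66], [-2.55, 2.55]. Speed limits (rad/s): [2.57, 2.57, 3.14, 3.14, 3.14, 3.14].

## Interface

Orientations are given as a rotation vector (axis times angle).
In Python, from workcell import sensors, read_camera, job, bot gives the robot as it stands.
- The arm moves only by the tool arm_command, never from a script. Its argument "deltas" is a list of rows, each a list of 4 numbers: the shift along the tool's x, y, z in m, then the turn about the tool's y in rad. A call has 1 to 20 rows; each row shifts and turns the commanded pose from where the row before left it, along the tool's axes as they then stand; what a row does not reach is not made up. A row lasts 1/8 s, in which the tool goes at most 62.5 mm and 10.7 degrees, less where a joint would pass 70% of its speed; a pose out of reach is approached as far as the arm can. A call is refused whole if a number of a shift passes 0.0625 or a number of a turn 0.188, either way. A call with a gripper value outside its range is refused whole. "fingers" is the finger opening in m, from 0 to 0.0854, set as the call begins (left out, the last holds). The fingers move at their own pace and stop on an object; "newtons" is the grip in N (left out, the last holds). Time passes only in rows, so rows that do not move let the fingers close. It gives the time, the measured TCP pose, the force and the opening at its end, in the units of the state.
- sensors.read_state(): the state, without advancing time (a new reading comes with each control period).
- read_camera(name): name is "side" or "top" or "wrist"; returns a dict with "color" (480x640x3 uint8, red, green, blue), "vfov" (degrees; the focal length in pixels is half the picture's height over the tangent of half this angle, whatever the lens; pixels are square), "cx", "cy" (the principal point, pixels), "dist_coeffs" ([k1, k2, p1, p2, k3] as OpenCV has them; the pictures are not rectified), "R" (3x3) and "t" (3): a world point X has camera coordinates R X + t; the wrist camera has in their place "T_tool_cam" (4x4, takes a point from camera to tool coordinates, whose origin is the TCP and whose axes are the tool frame's). Camera axes: x right, y down, z forward; pixel columns grow to the right and rows downward; lengths in m; the calibration is good to about 2 mm. A picture is of the moment at which its call begins: read the wrist's pose just before it. There is no depth.
- job.finish_job(): hands the job in, once; it reports no verdict.
The state is a dict: "time": time; "q": joint angles; "joint_vel": joint speeds; "joint_torque": joint torques, N m; "tool_pos": TCP position; "tcp_rot": TCP orientation; "wrist_force": force on the tool from outside, world axes, zero at the start; "torque": the same for the moment, N m; "width": opening from 0.0 (shut) to 1.0 (fully open).
Only numpy, scipy, OpenCV 4.12 (cv2) and the standard library are available. Lean on these libraries where they do the work, as an engineer would, in place of code of your own. Each camera call takes 0.05 s, during which the arm holds its last target.

## Task

Open the printer control box, the one with the orange pad and orange bar: press its round pad down until the latch clicks, let the lid spring ajar, then catch the lid by its bar or front edge and swing it right back past upright to its stop without slamming it, and let go. Leave the like box with the grey pad and bar shut.

Things in the scene. Friction and masses are not known exactly. Their poses are not given: they have to be found in the camera images.
- control_lid (a joint): Hinge angle (rad) of the control box's lid. 0 = shut, latched; negative = pressed in (clicks at -0.035, 4 mm down at the pad, at 4 to 7 N; hard stop -0.055, 6.5 mm down); about 0.4 = ajar, where it springs once let go after the click; 1.57 upright; 1.75 = open stop. Past ajar it stays where left (stiff hinge, 0.15 N m). It does not latch again.
- control_pad (a point): Middle of the control box's press pad: orange disc, 30 mm across, on top of the black lid, 28 mm behind its front edge, 85 mm high when shut. The lid plate is 148 mm long, 138 wide, 6 thick; the black box is 160 deep, 150 wide, 84 high, screwed to the bench, hinge along its far top edge.
- control_bar (a point): Middle of the orange pull bar: round rod 10 mm thick, 110 long, on two end arms (100 mm clear between), 37 mm in front of the lid's front edge, 81 mm high when shut. Axes turn with the lid: x in its plane from bar to hinge, y along bar and hinge, z out of its top face. Hinge axis 185 mm along +x, pad at x 65, z 4. The rod may turn in the fingers.
- spare_lid (a joint): Hinge angle (rad) of the lid of the spare nozzle box beside it: same size, build and touch latch, but pad and bar light grey; 0 = shut. Must stay shut.
Not all that is in view belongs to the job. What is shaped like the part that bears spare_lid but red is not meant.

How it is judged:
On the way, in this order (a step that is already met when the one before it is completed fails the run):
1. the control box's lid is pressed in (value of joint control_lid below -0.015 rad).
2. the latch has clicked and the lid has sprung ajar (value of joint control_lid above 0.25 rad), for 0.1 s.
At the end, for the whole second after the job is handed in: The control box's lid stands open at rest at 1.48 rad or more (within 15 degrees of its stop at 1.75 rad) and the spare box's lid is still shut (under 0.08 rad) (value of joint control_lid above 1.48 rad and velocity of joint control_lid between -0.1 and 0.1 rad/s and value of joint spare_lid below 0.08 rad); the robot touches nothing.
It fails at once if the spare box's lid springs open (value of joint spare_lid above 0.15 rad).
It fails at once if the control lid is slammed against its stop (faster than 3 rad/s beyond 1.4 rad) (value of joint control_lid above 1.4 rad and velocity of joint control_lid above 3 rad/s).
It also fails if it takes over 45 s, if anything falls off the work surface, if the arm or the gripper's body presses on something with over 40 N, if the wrist force passes 120 N, or if a joint passes its speed limit or range.

## Working session

There is one attempt and no reset: what is moved stays moved. The work goes in short steps, Python scripts to look and compute and a tool call to move; the robot and the scene stay as the last step left them, time stands still between calls to the robot, and variables do not carry over. Pictures are saved under pics/ and viewed, and the job is handed in when it is done.

Besides the shell and the picture viewer there is one more tool, called after ">>>" by a JSON object that holds its "name" and its "arguments". arm_command: Moves the arm, as the interface text tells. Its arguments: {"type":"object","properties":{"deltas":{"type":"array"},"fingers":{"type":"number"},"newtons":{"type":"number"}},"required":["deltas"]}

```bash
mkdir -p pics
python3 - <<'E'
from workcell import sensors, read_camera, job, bot
import cv2,numpy as np
s=sensors.read_state();print({k:np.round(v,3).tolist() for k,v in s.items()},bot.grasp_offset)
for n in("side","top"):
    c=read_camera(n);cv2.imwrite(f"pics/{n}0.png",c["color"][:,:,::-1]);print(n,c["vfov"],c["cx"],c["cy"],c["dist_coeffs"],c["R"],c["t"])
E
```

```text
{'time': 0.0, 'q': [1.233, 0.265, 1.605, -0.0, 1.274, -0.037], 'joint_vel': [-0.001, 0.001, -0.0, 0.0, 0.0, 0.002], 'joint_torque': [0.001, -51.514, -36.73, 0.0, 0.014, 0.0], 'tool_pos': [0.2, 0.644, 0.23], 'tcp_rot': [-1.338, -0.983, 0.987], 'wrist_force': [-0.842, -0.52, -0.63], 'torque': [0.041, -0.022, -0.031], 'width': 0.996} 0.0187
side 43.16818666246322 326.0304113789806 248.80202153651393 [-0.18807406  0.          0.          0.          0.        ] [[ 0.73802222 -0.67433774  0.02432718]
 [-0.3226526  -0.38432857 -0.86497795]
 [ 0.5926369   0.63052372 -0.50121985]] [-0.48052149  0.26851385  0.78058701]
top 52.951155510728164 320.0687642246254 241.1377055628089 [-0.12343483  0.          0.          0.          0.        ] [[ 0.01386226 -0.9998714   0.00806398]
 [-0.98350573 -0.01508906 -0.18024649]
 [ 0.18034499 -0.00543234 -0.98358842]] [-0.00918625  0.6231104   1.01266774]
```

View pics/side0.png

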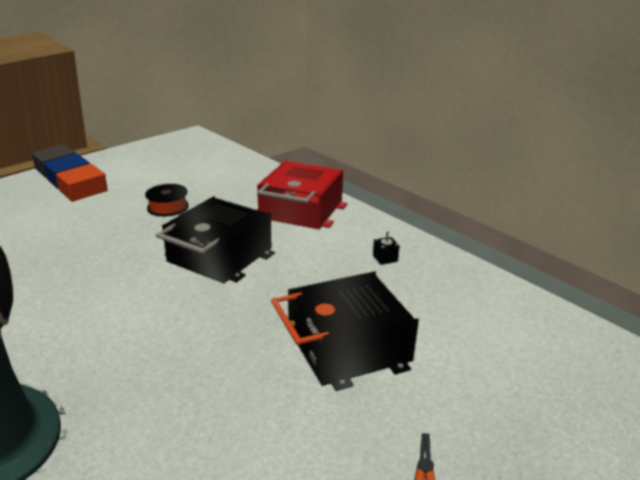

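View pics/top0.png

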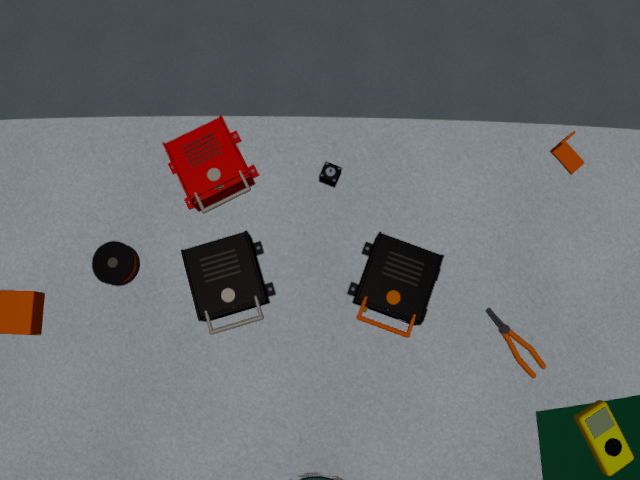

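The top view shows the control box's pad at about (393,297) and its bar running from (360,318) to (410,334). The spare box's pad is at (228,295). I'll measure these from both views.

```bash
cat > h.py <<'E'
import cv2,numpy as np
def K(c):
    f=240/np.tan(np.radians(c["vfov"]/2)); return np.array([[f,0,c["cx"]],[0,f,c["cy"]],[0,0,1.]])
def ray(c,p):
    u=cv2.undistortPoints(np.array([[p]],float),K(c),np.array(c["dist_coeffs"]))[0,0]
    R=np.array(c["R"]);return -R.T@c["t"], R.T@np.array([u[0],u[1],1])
def onz(c,p,z):
    o,d=ray(c,p);return o+d*(z-o[2])/d[2]
def tri(c1,p1,c2,p2):
    o1,d1=ray(c1,p1);o2,d2=ray(c2,p2)
    A=np.stack([d1,-d2],1);x=np.linalg.lstsq(A,o2-o1,rcond=None)[0]
    a=o1+d1*x[0];b=o2+d2*x[1];return (a+b)/2,np.linalg.norm(a-b)
def orange(im):
    h=cv2.cvtColor(im,cv2.COLOR_RGB2HSV);return cv2.inRange(h,(5,160,90),(18,255,255))
def blobs(m,amin=30):
    n,l,s,ce=cv2.connectedComponentsWithStats(m)
    return [(i,s[i],ce[i],l==i) for i in range(1,n) if s[i,4]>amin]
E
python3 - <<'E'
from h import *
from workcell import read_camera
C={}
for n in("side","top"):
    c=read_camera(n);C[n]=c
    for i,s,ce,m in blobs(orange(c["color"])):
        r=cv2.minAreaRect(np.argwhere(m)[:,::-1].astype(np.float32))
        print(n,s,ce.round(1),np.round(r[0],1),np.round(r[1],1),np.round(r[2],1))
c=C["top"]
for z,p in((.085,(393,297)),(.081,(360,318)),(.081,(410,334)),(.085,(228,295)),(.081,(212,331)),(.081,(263,318))): print(p,onz(c,p,z).round(4))
print(onz(C["side"],(325,309.5),.085).round(4))
E
```

```text
side [  57  164   49   36 1250] [ 81.3 181.5] [ 81.5 181.5] [30.1 46.3] 74.1
side [150 201  33  13 313] [165.9 206.8] [166.1 207.2] [11.6 32.2] 87.9
side [273 292  56  53 515] [295.5 322.2] [298.8 317.3] [59.1 32.2] 56.3
side [315 303  20  13 205] [324.6 309. ] [324.5 309. ] [12. 19.] 90.0
side [415 468  19  12 159] [423.9 474.8] [424.  473.5] [11. 18.] 90.0
top [552 131  32  43 544] [568.  155.6] [572.3 152. ] [31.  30.4] 48.4
top [   0  291   35   44 1404] [ 16.  311.6] [ 17.  312.5] [34. 43.] 0.0
top [386 290  14  15 156] [392.9 296.9] [392.8 296.8] [13.4 12.7] 45.0
top [357 296  59  41 365] [384.4 321.8] [386.1 316.5] [55.8 24.6] 20.2
top [502 329  44  49 507] [522.4 351.8] [521.9 351.5] [54.1 20. ] 48.0
(393, 297) [ 0.4996 -0.1567  0.085 ]
(360, 318) [ 0.4547 -0.0867  0.081 ]
(410, 334) [ 0.4219 -0.1929  0.081 ]
(228, 295) [0.4986 0.1941 0.085 ]
(212, 331) [0.4221 0.2258 0.081 ]
(263, 318) [0.4517 0.1184 0.081 ]
[ 0.5018 -0.158   0.085 ]
```

```bash
cat >> h.py <<'E'
from scipy.spatial.transform import Rotation as Ro
BAR=np.array([.4390,-.1398,.081]);PAD=np.array([.5005,-.157,.085])
XH=np.array([np.cos(-.290),np.sin(-.290),0]);HINGE=BAR+.185*XH
def plan(target):
    from workcell import sensors
    s=sensors.read_state();R=Ro.from_rotvec(s["tcp_rot"]).as_matrix()
    # signed turn about tool y bringing tool x onto +-XH
    a=R.T@XH; t=np.arctan2(-a[2],a[0]); 
    t=(t+np.pi/2)%np.pi-np.pi/2
    d=np.array(target)-s["tool_pos"]
    R2=R@Ro.from_rotvec([0,t,0]).as_matrix()
    print("t",round(s["time"],2),"pos",np.round(s["tool_pos"],4),"F",np.round(s["wrist_force"],1),"w",round(float(s["width"]),3),"q6",np.round(s["q"][5],3))
    print("y",R[:,1].round(4),"x",R[:,0].round(3),"turn",round(t,4),"delta now",(R.T@d).round(4),"delta after turn",(R2.T@d).round(4), "x after",R2[:,0].round(3))
E
python3 - <<'E'
from h import *
plan([.5005,-.157,.15])
E
```

```text
t 0.2 pos [0.1998 0.6442 0.2304] F [-0.2  0.7  0.5] w 0.997 q6 -0.037
y [-5.0e-04 -1.4e-03 -1.0e+00] x [ 0.296  0.955 -0.001] turn 1.56 delta now [-0.6761  0.0814 -0.5246] delta after turn [ 0.5172  0.0814 -0.6817] x after [ 0.958 -0.286 -0.   ]
```

>>> {"name": "arm_command", "arguments": {"deltas": [[0,0,0,0.156],[0,0,0,0.156],[0,0,0,0.156],[0,0,0,0.156],[0,0,0,0.156],[0,0,0,0.156],[0,0,0,0.156],[0,0,0,0.156],[0,0,0,0.156],[0,0,0,0.156]], "fingers": 0, "newtons": 20}}

```text
time: 1.45
tool_pos: [0.1999, 0.6445, 0.2309]
tcp_rot: [-1.559, 0.232, -0.232]
wrist_force: [-0.1, 0.6, -0.0]
width: -0.0
```

>>> {"name": "arm_command", "arguments": {"deltas": [[0.037,0,-0.0487,0],[0.037,0,-0.0487,0],[0.037,0,-0.0487,0],[0.037,0,-0.0487,0],[0.037,0,-0.0487,0],[0.037,0,-0.0487,0],[0.037,0,-0.0487,0],[0.037,0,-0.0487,0],[0.037,0,-0.0487,0],[0.037,0,-0.0487,0],[0.037,0,-0.0487,0],[0.037,0,-0.0487,0],[0.037,0,-0.0487,0],[0.037,0,-0.0487,0],[0,0.05,0,0],[0,0.03,0,0],[0,0,0,0],[0,0,0,0]]}}

```text
time: 3.7
tool_pos: [0.5022, -0.1569, 0.1525]
tcp_rot: [-1.559, 0.226, -0.229]
wrist_force: [-0.5, 0.5, 0.4]
width: -0.002
```

Run:
```python
from h import *
from workcell import read_camera,sensors
plan([.5005,-.157,.085])
s=sensors.read_state()
c=read_camera("wrist");cv2.imwrite("pics/w1.png",c["color"][:,:,::-1])
T=np.array(c["T_tool_cam"]);M=np.eye(4);M[:3,:3]=Ro.from_rotvec(s["tcp_rot"]).as_matrix();M[:3,3]=s["tool_pos"];W=np.linalg.inv(M@T)
c["R"]=W[:3,:3];c["t"]=W[:3,3]
for i,st,ce,m in blobs(orange(c["color"])): print(st,ce.round(1),onz(c,ce,.085).round(4))
```

```text
t 3.7 pos [ 0.5022 -0.1569  0.1525] F [-0.5  0.5  0.4] w -0.002 q6 -0.06
y [ 1.5e-03 -5.0e-04 -1.0e+00] x [ 0.958 -0.286  0.002] turn 0.0002 delta now [-0.0017  0.0675 -0.0006] delta after turn [-0.0017  0.0675 -0.0006] x after [ 0.958 -0.286  0.002]
[ 207  149   91  186 4396] [232.  234.2] [ 0.4509 -0.1285  0.085 ]
[ 298  231   50   47 1838] [322.5 253.6] [ 0.4997 -0.1561  0.085 ]
```

View pics/w1.png

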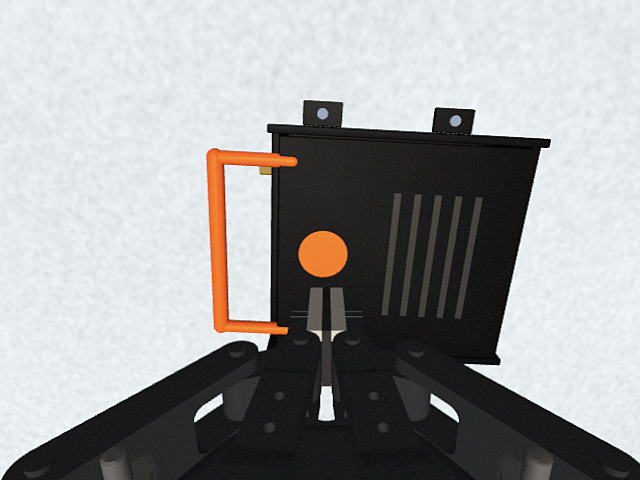

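The wrist view puts the pad at (322,254), which agrees with the top view to 1 mm. The bar runs from (213,152) to (222,328). I'll refine the yaw from it and then press.

```bash
cat >> h.py <<'E'
def wrist():
    from workcell import read_camera,sensors
    s=sensors.read_state();c=read_camera("wrist")
    T=np.array(c["T_tool_cam"]);M=np.eye(4);M[:3,:3]=Ro.from_rotvec(s["tcp_rot"]).as_matrix();M[:3,3]=s["tool_pos"];W=np.linalg.inv(M@T)
    c["R"]=W[:3,:3];c["t"]=W[:3,3];return c
E
python3 - <<'E'
from h import *
c=wrist()
m=orange(c["color"]);P=[]
for v in range(175,310,5):
    u=np.nonzero(m[v,200:240])[0]+200; P.append(onz(c,(u.mean(),v),.081)[:2])
P=np.array(P);d=np.polyfit(P[:,1],P[:,0],1);print("slope angle",np.arctan(d[0]))
a=onz(c,(213,152),.081);b=onz(c,(222,328),.081);print(a,b,(a+b)/2,np.linalg.norm(a-b)); print("x at mid y",np.polyval(d,((a+b)/2)[1]))
E
```

```text
slope angle 0.34223029310738645
[ 0.45717551 -0.08015209  0.081     ] [ 0.42001073 -0.18921428  0.081     ] [ 0.43859312 -0.13468318  0.081     ] 0.115220577334284
x at mid y 0.4382350542474498
```

>>> {"name": "arm_command", "arguments": {"deltas": [[-0.002,0.03,0,0],[0,0.025,0,0],[0,0.008,0,0],[0,0.004,0,0],[0,0.001,0,0],[0,0,0,0]]}}

```text
time: 4.55
tool_pos: [0.5002, -0.1565, 0.0843]
tcp_rot: [-1.559, 0.226, -0.229]
wrist_force: [-0.3, 0.6, -0.2]
width: 0.002
```

>>> {"name": "arm_command", "arguments": {"deltas": [[0,0.001,0,0],[0,0.001,0,0],[0,0.001,0,0],[0,0,0,0]]}}

```text
time: 5.05
tool_pos: [0.5002, -0.1564, 0.0807]
tcp_rot: [-1.559, 0.226, -0.229]
wrist_force: [1.3, -0.4, 4.7]
width: 0.004
```

>>> {"name": "arm_command", "arguments": {"deltas": [[0,0.001,0,0],[0,0.001,0,0],[0,0,0,0]]}}

```text
time: 5.42
tool_pos: [0.5001, -0.1564, 0.0785]
tcp_rot: [-1.559, 0.227, -0.229]
wrist_force: [1.9, -0.7, 4.5]
width: -0.002
```

>>> {"name": "arm_command", "arguments": {"deltas": [[0,0.001,0,0],[0,0,0,0]]}}

```text
time: 5.68
tool_pos: [0.5002, -0.1565, 0.0776]
tcp_rot: [-1.559, 0.227, -0.229]
wrist_force: [2.1, 1.1, 5.1]
width: 0.001
```

>>> {"name": "arm_command", "arguments": {"deltas": [[0,-0.01,0,0],[0,-0.04,0,0],[0,-0.05,0,0],[0,-0.05,0,0],[0,0,0,0],[0,0,0,0]]}}

```text
time: 6.42
tool_pos: [0.4983, -0.1558, 0.2263]
tcp_rot: [-1.558, 0.229, -0.226]
wrist_force: [-0.8, -0.2, -0.3]
width: -0.002
```

Run:
```python
from h import *
from workcell import read_camera
c=read_camera("side");cv2.imwrite("pics/s2.png",c["color"][:,:,::-1])
c=wrist();cv2.imwrite("pics/w2.png",c["color"][:,:,::-1])
plan([.5,-.156,.2])
```

```text
t 6.53 pos [ 0.4978 -0.1556  0.225 ] F [-0.2  0.3 -0. ] w 0.003 q6 -0.061
y [-0.0043  0.0016 -1.    ] x [ 0.958 -0.286 -0.005] turn 0.0 delta now [0.0024 0.025  0.0002] delta after turn [0.0024 0.025  0.0002] x after [ 0.958 -0.286 -0.005]
```

View pics/s2.png

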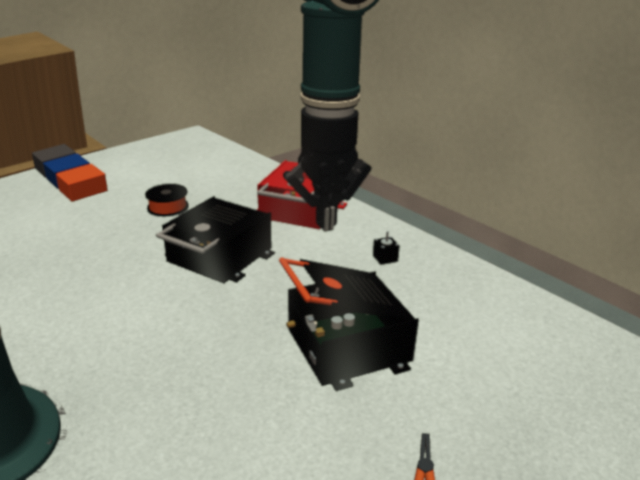

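View pics/w2.png

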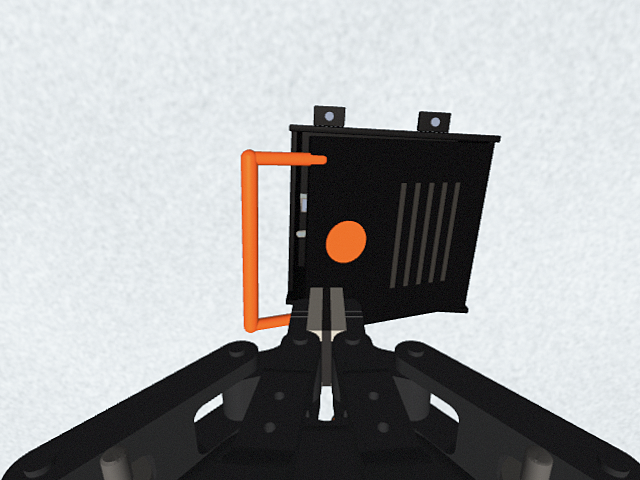

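The lid has sprung ajar. The bar ends are at (284,261) and (310,299) in the side view, and at (248,155) and (250,327) in the wrist view. I'll triangulate them.

Run:
```python
from h import *
from workcell import read_camera
S=read_camera("side");c=wrist()
m=orange(c["color"]);
a,e1=tri(S,(284,261),c,(248,155));b,e2=tri(S,(310,299),c,(250,327))
print(a,e1,b,e2);mid=(a+b)/2;print(mid,np.linalg.norm(a-b),np.arctan2((a-b)[0],(a-b)[1]))
P=[]
for v in range(175,305,5):
    u=np.nonzero(m[v,230:280])[0]+230; P.append(onz(c,(u.mean(),v),mid[2])[:2])
P=np.array(P);d=np.polyfit(P[:,1],P[:,0],1);print("slope",np.arctan(d[0]),"x@mid",np.polyval(d,mid[1]))
for y in (.30,.315,.33):
  xh=np.array([np.cos(y),-np.sin(y),0]);H=np.array([.5,-.1563,.081])+.120*xh
  th=.4;p=H-.185*np.cos(th)*xh;p[2]+=.185*np.sin(th);print(y,H,p)
```

```text
[ 0.47313041 -0.08842551  0.15232301] 0.007266005663349647 [ 0.43517405 -0.19377909  0.15375124] 0.00546430688180697
[ 0.45415223 -0.1411023   0.15303712] 0.11199152411604507 0.3457998285243618
slope 0.34348793366631225 x@mid 0.4515237953157635
0.3 [ 0.61464038 -0.19176242  0.081     ] [ 0.45185459 -0.14140688  0.15304239]
0.315 [ 0.61409557 -0.19347798  0.081     ] [ 0.4520834  -0.1406864   0.15304239]
0.33 [ 0.61352508 -0.19518516  0.081     ] [ 0.45232298 -0.13996944  0.15304239]
```

>>> {"name": "arm_command", "arguments": {"deltas": [[0,0,0,0.04],[-0.024,0,0,0],[-0.024,0,0,0],[0,0,0,0],[0,0,0,0]], "fingers": 0.028}}

```text
time: 7.25
tool_pos: [0.4543, -0.1407, 0.2268]
tcp_rot: [-1.555, 0.259, -0.259]
wrist_force: [-0.0, 0.3, 0.2]
width: 0.327
```

Run:
```python
from h import *
import h
h.XH=np.array([np.cos(.33),-np.sin(.33),0])
c=wrist();cv2.imwrite("pics/w3.png",c["color"][:,:,::-1])
plan([.4525,-.1405,.136])
```

```text
t 7.3 pos [ 0.4545 -0.1408  0.227 ] F [-0.2 -0.4 -0.5] w 0.327 q6 -0.023
y [-1.e-04  0.e+00 -1.e+00] x [ 0.946 -0.324 -0.   ] turn 0.0 delta now [-0.002   0.091  -0.0004] delta after turn [-0.002   0.091  -0.0004] x after [ 0.946 -0.324 -0.   ]
```

View pics/w3.png

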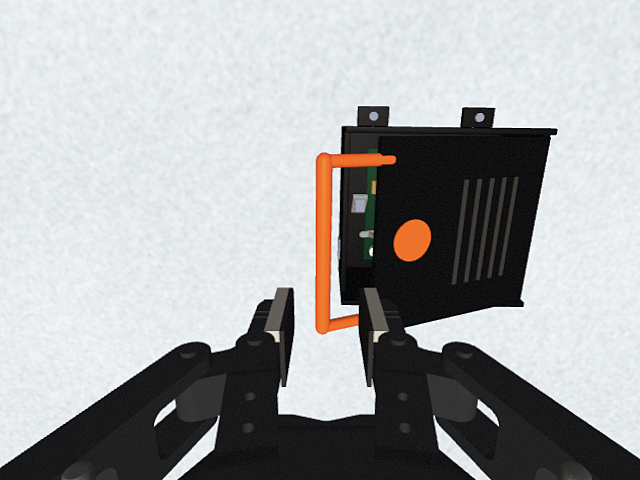

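The bar runs vertically at column 323, between the fingers at about 290 and 360, so it is centred and parallel. Now I'll descend and close.

>>> {"name": "arm_command", "arguments": {"deltas": [[-0.001,0.03,0,0],[0,0.03,0,0],[0,0.02,0,0],[0,0.009,0,0],[0,0,0,0]]}}

```text
time: 7.92
tool_pos: [0.4531, -0.1403, 0.1378]
tcp_rot: [-1.555, 0.26, -0.258]
wrist_force: [0.1, 0.4, 1.0]
width: 0.334
```

Run:
```python
from h import *
from workcell import read_camera
c=read_camera("side");cv2.imwrite("pics/s4.png",cv2.resize(c["color"][180:400,200:500,::-1],None,fx=2,fy=2))
c=wrist();cv2.imwrite("pics/w4.png",c["color"][:,:,::-1])
plan([.4525,-.1405,.136])
```

```text
t 8.03 pos [ 0.454  -0.1407  0.1391] F [ 0.5 -0.7  0.1] w 0.329 q6 -0.023
y [ 1.3e-03 -5.0e-04 -1.0e+00] x [ 0.946 -0.324  0.001] turn -0.04 delta now [-0.0015  0.0031 -0.0003] delta after turn [-0.0015  0.0031 -0.0003] x after [ 0.958 -0.286  0.001]
```

View pics/w4.png

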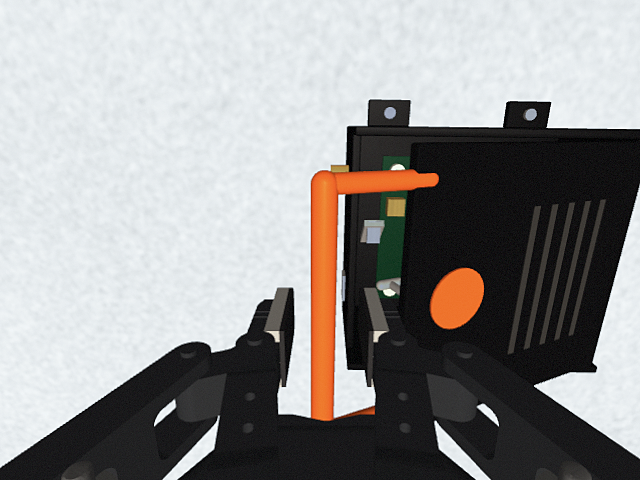

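View pics/s4.png

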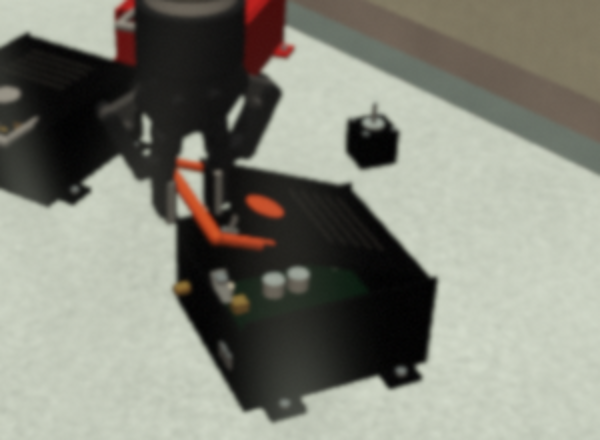

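The bar sits between the fingers in both views. I'll close on it gently.

>>> {"name": "arm_command", "arguments": {"deltas": [[0,0.001,0,0],[0,0,0,0],[0,0,0,0],[0,0,0,0],[0,0,0,0]], "fingers": 0, "newtons": 25}}

```text
time: 8.65
tool_pos: [0.4522, -0.14, 0.1378]
tcp_rot: [-1.555, 0.261, -0.258]
wrist_force: [-5.1, 1.3, 4.2]
width: 0.102
```

Run:
```python
from h import *
plan([.4525,-.1405,.136])
# arc increments: tool x = +lid x, tool y = down
th=np.r_[np.linspace(.4,1.70,14)]
X=-.185*np.cos(th);Z=.185*np.sin(th)
for t,a,b in zip(th[1:],np.diff(X),-np.diff(Z)):print(round(t,2),[round(a,4),round(b,4)])
```

```text
t 8.65 pos [ 0.4522 -0.14    0.1378] F [-5.1  1.3  4.2] w 0.102 q6 -0.023
y [-1.8e-03  6.0e-04 -1.0e+00] x [ 0.946 -0.324 -0.002] turn -0.0402 delta now [ 0.0005  0.0018 -0.0003] delta after turn [ 0.0005  0.0018 -0.0004] x after [ 0.958 -0.286 -0.002]
0.5 [np.float64(0.008), np.float64(-0.0167)]
0.6 [np.float64(0.0097), np.float64(-0.0158)]
0.7 [np.float64(0.0112), np.float64(-0.0147)]
0.8 [np.float64(0.0126), np.float64(-0.0135)]
0.9 [np.float64(0.0139), np.float64(-0.0122)]
1.0 [np.float64(0.015), np.float64(-0.0108)]
1.1 [np.float64(0.016), np.float64(-0.0092)]
1.2 [np.float64(0.0169), np.float64(-0.0076)]
1.3 [np.float64(0.0175), np.float64(-0.0058)]
1.4 [np.float64(0.018), np.float64(-0.004)]
1.5 [np.float64(0.0184), np.float64(-0.0022)]
1.6 [np.float64(0.0185), np.float64(-0.0004)]
1.7 [np.float64(0.0184), np.float64(0.0015)]
```

Gripped at an opening of about 9 mm, which is the rod. Each row is 0.1 rad, about 0.8 rad/s. I'll do the first half of the arc, then check.

>>> {"name": "arm_command", "arguments": {"deltas": [[0.008,-0.0167,0,0],[0.0097,-0.0158,0,0],[0.0112,-0.0147,0,0],[0.0126,-0.0135,0,0],[0.0139,-0.0122,0,0],[0,0,0,0]]}}

```text
time: 9.4
tool_pos: [0.5067, -0.1593, 0.2149]
tcp_rot: [-1.557, 0.258, -0.261]
wrist_force: [-9.4, 2.5, 12.1]
width: 0.102
```

Run:
```python
from h import *
from workcell import read_camera
c=read_camera("side");cv2.imwrite("pics/s5.png",cv2.resize(c["color"][130:400,200:500,::-1],None,fx=2,fy=2))
plan([.4525,-.1405,.136])
```

```text
t 9.45 pos [ 0.5062 -0.1591  0.2145] F [-8.8  0.8 11.1] w 0.102 q6 -0.02
y [ 0.001  -0.0015 -1.    ] x [ 0.946 -0.324  0.001] turn -0.04 delta now [-0.057   0.0784  0.0003] delta after turn [-0.0569  0.0784  0.0026] x after [ 0.958 -0.286  0.001]
```

View pics/s5.png

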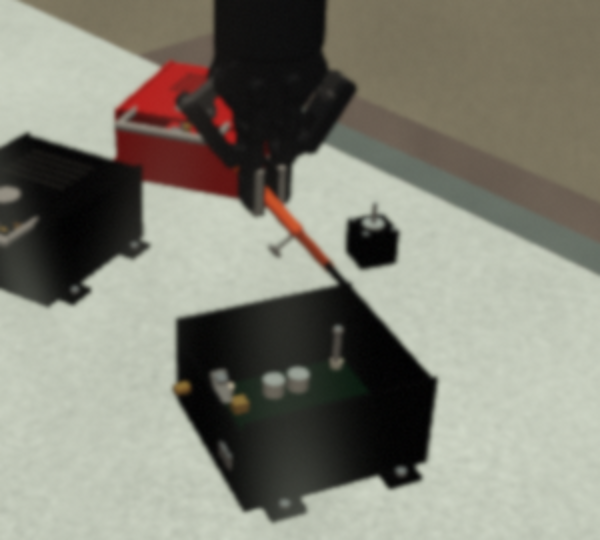

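The lid is following. The ~15 N force is mostly radial, pointing outward, so I'll ease the path out about 2 mm and continue.

>>> {"name": "arm_command", "arguments": {"deltas": [[-0.001,-0.0015,0,0],[0.015,-0.0108,0,0],[0.016,-0.0092,0,0],[0.0169,-0.0076,0,0],[0.0175,-0.0058,0,0],[0,0,0,0]]}}

```text
time: 10.2
tool_pos: [0.5686, -0.1808, 0.2474]
tcp_rot: [-1.557, 0.256, -0.263]
wrist_force: [-2.6, -4.4, 5.5]
width: 0.102
```

>>> {"name": "arm_command", "arguments": {"deltas": [[0.018,-0.004,0,0],[0.0184,-0.0022,0,0],[0.0185,-0.0004,0,0],[0.015,0.001,0,0],[0,0,0,0],[0,0,0,0]]}}

```text
time: 10.95
tool_pos: [0.6332, -0.2033, 0.2518]
tcp_rot: [-1.558, 0.257, -0.261]
wrist_force: [-0.7, -5.3, 3.3]
width: 0.105
```

Run:
```python
from h import *
from workcell import read_camera
c=read_camera("side");cv2.imwrite("pics/s6.png",cv2.resize(c["color"][100:400,200:500,::-1],None,fx=2,fy=2))
plan([.4525,-.1405,.136])
```

```text
t 11.0 pos [ 0.633  -0.2033  0.2518] F [-1.5 -4.4  1.5] w 0.105 q6 -0.016
y [ 0.0021 -0.0028 -1.    ] x [ 0.946 -0.324  0.003] turn -0.0403 delta now [-0.1915  0.1152  0.0011] delta after turn [-0.1913  0.1152  0.0088] x after [ 0.958 -0.286  0.003]
```

View pics/s6.png

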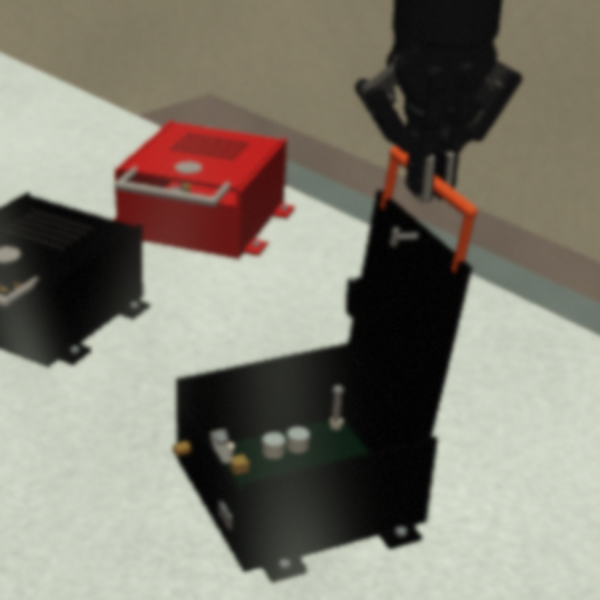

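The lid now stands past upright, at about 1.68 rad from the tool position. I'll release and rise straight up.

>>> {"name": "arm_command", "arguments": {"deltas": [[0,0,0,0],[0,0,0,0],[0,0,0,0],[0,0,0,0]], "fingers": 0.035}}

```text
time: 11.5
tool_pos: [0.6326, -0.2014, 0.2505]
tcp_rot: [-1.555, 0.259, -0.259]
wrist_force: [0.8, -0.0, -0.4]
width: 0.41
```

>>> {"name": "arm_command", "arguments": {"deltas": [[0,-0.02,0,0],[0,-0.03,0,0],[0,-0.03,0,0],[0,-0.03,0,0],[0,0,0,0],[0,0,0,0],[0,0,0,0]]}}

```text
time: 12.38
tool_pos: [0.6319, -0.2015, 0.3589]
tcp_rot: [-1.555, 0.261, -0.257]
wrist_force: [0.1, 0.8, -0.9]
width: 0.415
```

Run:
```python
from h import *
from workcell import read_camera
S=read_camera("side");cv2.imwrite("pics/s7.png",S["color"][:,:,::-1])
c=wrist();cv2.imwrite("pics/w7.png",c["color"][:,:,::-1])
plan([.4525,-.1405,.136])
```

```text
t 12.47 pos [ 0.632  -0.2016  0.359 ] F [-0.2 -0.6 -0.5] w 0.409 q6 -0.016
y [-2.6e-03  9.0e-04 -1.0e+00] x [ 0.946 -0.324 -0.003] turn -0.04 delta now [-0.1891  0.2235 -0.0004] delta after turn [-0.1889  0.2235  0.0072] x after [ 0.958 -0.286 -0.003]
```

View pics/s7.png

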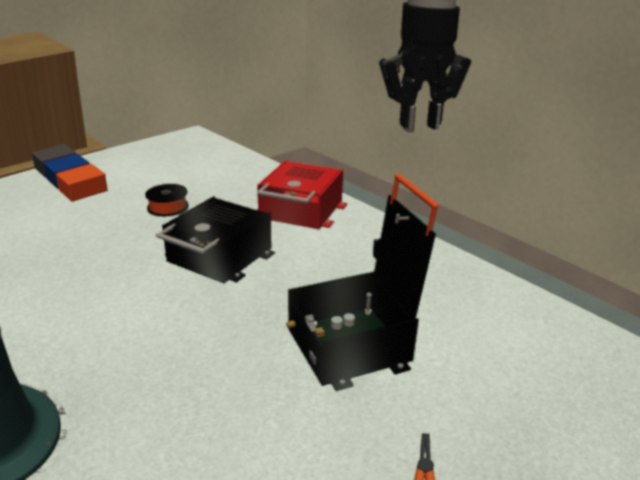

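View pics/w7.png

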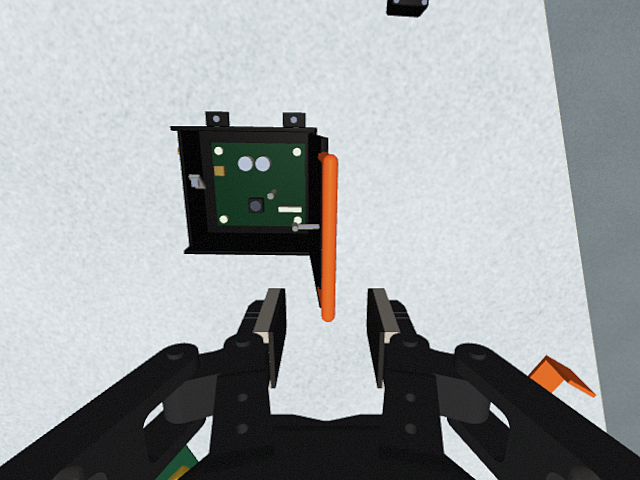

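The lid stands open past upright with the gripper clear, and the spare box is shut. I'll check the angle once more and then hand in.

Run:
```python
from h import *
from workcell import job
c=wrist();xh=np.array([np.cos(.33),-np.sin(.33),0]);H=np.array([.5,-.1563,.081])+.120*xh
p=(onz(c,(330,158),.265)+onz(c,(328,318),.265))/2
s=(p-H)@xh;ang=np.pi/2+np.arcsin(s/.185);print(p,s,ang)
if ang>1.55: job.finish_job();print("handed in")
```

```text
[ 0.63251617 -0.20388124  0.265     ] 0.020784272843257647 1.683381440582231
the job is handed in; nothing more can be done
handed in
```

The control box is open and the job is handed in, at about 12.5 s of the 45 s allowed. `finish_job` gives no verdict, so the results below are from my own checks.

- **Press:** I pressed the orange pad until the force stopped rising, at about 5 N. When I lifted off, the lid had sprung ajar. The bar measured at the height expected for 0.4 rad.
- **Swing:** I gripped the pull bar at 25 N and followed its arc at about 0.8 rad/s. I released it past upright and rose clear.
- **Final state:** The last wrist picture puts the lid at about 1.68 rad, and the wrist force is near zero. I left the lid slightly short of its 1.75 rad stop, so it was not pushed against it. The side picture shows the grey-pad box still shut.
- **Disagreements:** The bar's heading differed between views, 0.30 rad from the top camera and 0.34 rad from the wrist camera; I used 0.33. Partway through the swing the force reached about 15 N along the lid, from a path error of a few mm. I corrected that and it fell to about 7 N.

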